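# Proof-pull a swaged rod and hold it at the set load

### The arm

A 6-joint arm with a two-finger parallel gripper is mounted at the origin on a cart in front of the work surface, level with it; the furniture and walls round the work are solid. World frame = base frame: x ahead of the robot, y to its left, z up, the work surface at z = 0. Lengths are in mm, angles in rad, forces in N, time in s.
With the tool pointing down it reaches from about 300 to 875 mm from the base axis. Payload 6.4 kg.
Tool frame: the origin (TCP) lies at the very end of the fingers, on their centre line; the grasp point (between the pads) lies 19 mm behind it (hold_point_z is the z of the grasp point in the tool frame, in mm); z points along the fingers, y is the line along which they close (so a half turn about z gives the same grasp; the last joint's range is limited). The gripper opens to 85 mm and grips with 20 to 120 N. Pads are 22 mm wide; open, the fingers measure 114 mm over their backs; the gripper's body (76 mm by 85 mm) begins 54 mm behind the grasp point. The pads swing forward as they close: fully open they stand 13 mm farther back than shut.
Start: joints at [1.056, 0.181, 1.607, -0, 1.354, -0.206], TCP at [174.74, 547.82, 231.288] pointing down, gripper open.
Joint ranges: [-2.99, 2.99], [-0.89, 2.07], [0.3, 2.58], [-1.14, 4.28], [0, 2.63], [-3.12, 3.12]. Speed limits (rad/s): [2.57, 2.57, 3.01, 3.14, 3.14, 3.14].

### API

Orientations are given as a rotation vector (axis times angle).
In Python, from station import * gives the robot as it stands. The module is installed in compiled form; this text tells all that it offers.
- The arm moves only by the tool arm_command, never from a script. Its argument "rows" is a list of rows, each a list of 3 entries, a list of its own where there are three numbers: the shift along the world's x, y, z in cm, then the turn about the world's z in degrees, then the finger opening in cm, from 0 to 8.54. A call has 1 to 20 rows; each row is the pose to reach, as a shift and turn from the pose commanded when the call began; what a row does not reach only later rows make up. A row lasts 1/10 s, in which the tool goes at most 50 mm and 8.59 degrees, less where a joint would pass 70% of its speed; a pose out of reach is approached as far as the arm can. A call with a gripper value outside its range is refused whole. The fingers move at their own pace and stop on an object; "newtons" is the grip in N (left out, the last holds). Time passes only in rows, so rows that repeat a pose let the fingers close. It gives the time, the measured TCP pose, the force, the opening and the grip force at its end, in the units of the state.
- sense(): the state, without advancing time (a new reading comes with each control period).
- grab_frame(name): name is "side" or "top"; returns a dict with "image" (480x640x3 uint8, red, green, blue), "camera_matrix" (3x3 intrinsics, pixels), "k1" (the pictures are not rectified: a ray, as slopes to the right and down, at radius r is drawn at 1 + k1 r^2 times it, then the intrinsics apply), "R" (3x3) and "t" (3): a world point X has camera coordinates R X + t. Camera axes: x right, y down, z forward; pixel columns grow to the right and rows downward; lengths in mm; the calibration is good to about 2 mm. A picture is of the moment at which its call begins. There is no depth.
- close_job(): hands the job in; it is judged then, once.
The state is a dict: "t": time; "joints": joint angles; "qvel": joint speeds; "joint_efforts": joint torques, N m; "position": TCP position; "ee_rot": TCP orientation; "ft_force": force on the tool from outside, world axes, zero at the start; "moment": the same for the moment, N m; "grip_width": finger opening in mm; "finger_force": force on a finger pad.
Only numpy, scipy, OpenCV 4.12 (cv2) and the standard library are available. Lean on these libraries where they do the work, as an engineer would, in place of code of your own. Each camera call takes 0.05 s, during which the arm holds its last target. There are 200 camera calls.

### The job

Proof-load the swaged rod: lay it flat and square in the two slotted jaws of the bench pull tester, one ferrule fully down in each pocket, and let go of it. Then draw the bow handle out against the spring until the jaw's pointer stands level with the set mark on the scale, not well past it, and finish while still holding the handle there with the load on. Do not shift the set mark, and leave the roll of tape, the loose die and the small carton beside the tester where they are.

Things in the scene. Friction and masses are not known exactly. Their poses are not given: they have to be found in the camera images.
- rod_center (a point): Centre of the loose test rod (steel, about 0.28 kg), at first lying on the bench: dark round bar 14 mm thick, a bright eight-sided ferrule swaged on each end, 110 mm long in all. Ferrules 28 mm across flats, 22 mm long; 66 mm of bare bar between them, centred here. Own x along the bar (ends alike), z up. Lying flat the point is 14 mm above what the ferrules rest on.
- seat (a point): Where the rod's centre belongs: on the pull line, 46 mm above the bench, fixed to the spring jaw. Own x: the pull line, towards the spring barrel at the rear (the handle is pulled to -x); z up. The rod lies along x with a ferrule in each jaw's pocket, on the pocket floors (32 mm above the bench). With the jaws home it has 2.5 mm of play either way along x, 1.5 mm sideways.
- handle_grip (a point): Centre of the cross bar of the pull jaw's bow handle: a level black bar 13 mm thick, 88 mm above the bench, 62 mm clear between its two flat uprights, lying along own y, across the pull line. To be taken from above, one finger before and one behind it. Own axes as at seat; with the jaws home it is 76 mm before seat (-x).
- pointer_tip (a point): Tip of the spring jaw's pointer, 17 mm above the bench over the scale on the tester's right-hand side (own -y), 42 mm off the pull line. Moves with the spring jaw. Own axes as at seat.
- mark_tip (a point): Edge of the set mark: a small aluminium index clamped tight on the scale ledge, facing the pointer; it is clamped at another place along the scale each time. Pointer and mark are level when pointer_tip and mark_tip agree along own x. Own axes as at seat.
- spring_jaw (a joint): Travel of the spring jaw towards the handle, m: 0 at rest, at most 0.050. A spring draws it home with about 3 N at rest plus 300 N per m (9 to 14 N at the marks). Drawn out by the handle only through the seated rod.
- pull_jaw (a joint): Travel of the pull jaw with its handle outwards, m: 0 home, at most 0.075. About 1.5 N of friction. After some 5 to 8 mm of slack the seated rod is taut and the spring jaw follows one for one.
- set_mark (a joint): Where the index is clamped, m: the spring_jaw travel (0.020 to 0.034) at which pointer and mark are level.
- tester: Bench pull tester, fixed. Origin on the bench under seat (jaw at rest), axes as at seat. Grey bed 232 x 66 mm; spring barrel at x = 68 to 153 mm, 68 mm high. Steel jaws 45 mm wide, tops 57 mm high: pockets 31 mm wide with bevelled rims, slots 18 mm wide for the bar. Open gap between the jaws at x = -21 to 24 mm for fingers beside the bar; nothing there is over 20 mm high.
- tape_roll: Roll of black tape, 62 mm across, 19 mm high, on the bench right of the tester; a bystander. Origin at the centre of its underside.
- die_2: Loose crimp die segment, grey steel, 37 x 36 x 56 mm, standing on the bench right of the tester; a bystander. Origin at the centre of its underside.
- pbox_e: Small brown carton, 56 x 70 x 66 mm, right of the tester; a bystander. Origin at the centre of its underside.

How it is judged:
By the outcome, as a careful person would: the job done as asked, in the order asked, and still so for the second after the job is handed in, while the arm keeps its last pose, push and grip.
It also fails if it takes over 54 s, if anything falls off the work surface, if the arm or the gripper's body presses on something with over 40 N, if the wrist force passes 120 N, or if a joint passes its speed limit or range.

## Working session

There is one attempt and no reset: what is moved stays moved. The work goes in short steps, Python scripts to look and compute and a tool call to move; the robot and the scene stay as the last step left them, time stands still between calls to the robot, and variables do not carry over. Pictures are saved under pics/ and viewed, at most 10 in all, crops included, and the job is handed in when it is done.

Besides the shell and the picture viewer there is one more tool, called after "Call:" as name(argument=value, ...), one argument or row to a line, values as JSON. arm_command: Moves the arm, as the interface text tells. Its arguments: {"type":"object","properties":{"rows":{"type":"array","items":{"type":"array"}},"newtons":{"type":"number"}},"required":["rows"]}

```bash
mkdir -p pics; cat > h.py <<'E'
from station import *
import numpy as np, cv2, pickle
def snap(n):
    out={}
    f=grab_frame(n); return f
def ray(f,u,v):
    K=np.array(f["camera_matrix"]);R=np.array(f["R"]);t=np.array(f["t"])
    d=cv2.undistortPoints(np.array([[[u,v]]],float),K,np.array([f["k1"],0,0,0.]))[0,0]
    return -R.T@t, R.T@np.array([d[0],d[1],1.])
def at(f,u,v,z):
    c,d=ray(f,u,v); return c+d*(z-c[2])/d[2]
def proj(f,X):
    K=np.array(f["camera_matrix"])
    p,_=cv2.projectPoints(np.array(X,float).reshape(-1,1,3),cv2.Rodrigues(np.array(f["R"]))[0],np.array(f["t"],float),K,np.array([f["k1"],0,0,0.]))
    return p[:,0]
def save(f,fn,crop=None,s=1):
    im=cv2.cvtColor(f["image"],cv2.COLOR_RGB2BGR)
    if crop: a,b,c,d=crop; im=im[b:d,a:c]
    cv2.imwrite("pics/"+fn,cv2.resize(im,None,fx=s,fy=s,interpolation=cv2.INTER_CUBIC))
E
python3 - <<'E'
from h import *
print(sense())
for n in("top","side"):
    f=snap(n);pickle.dump(f,open(n+"0.pkl","wb"));save(f,n+"0.png");print(n,f["camera_matrix"],f["k1"],-np.array(f["R"]).T@np.array(f["t"]),f["R"])
E
```

```text
{'t': 0.0, 'joints': array([ 1.05569901e+00,  1.81517867e-01,  1.60801313e+00, -1.77566699e-05,
        1.35383692e+00, -2.06288052e-01]), 'qvel': array([-1.86914929e-05, -7.64975245e-04, -1.36287673e-03,  9.33161119e-04,
        8.70795404e-05, -1.00834596e-03]), 'joint_efforts': array([ 7.24280744e-05, -4.44870615e+01, -3.51334870e+01, -2.16390004e-04,
        8.99769890e-03,  2.82054572e-06]), 'position': array([174.4538776 , 547.30278767, 230.39472907]), 'ee_rot': array([-4.83051336e-01, -3.10361477e+00,  2.61824068e-03]), 'ft_force': array([ 0.02910211, -0.42417277, -0.59279335]), 'moment': array([-0.00197921,  0.02583664,  0.01664459]), 'finger_force': 0.0, 'grip_width': 85.40952417473719}
top [[512.20630888   0.         313.73052592]
 [  0.         512.20630888 249.61811334]
 [  0.           0.           1.        ]] -0.11325930716854342 [392.78087472  23.4022223  916.84682358] [[-0.01226793 -0.99988995  0.00834182]
 [-0.98406223  0.01059283 -0.17750867]
 [ 0.17740077 -0.01038653 -0.98408388]]
side [[439.58722612   0.         324.68921749]
 [  0.         439.58722612 244.9119766 ]
 [  0.           0.           1.        ]] -0.0399743042018011 [ 376.65268614 -615.07360035  669.74665783] [[ 0.96847337 -0.24874677 -0.01357844]
 [-0.17500235 -0.64054003 -0.74771829]
 [ 0.17729498  0.72652151 -0.66387723]]
```

View pics/top0.png

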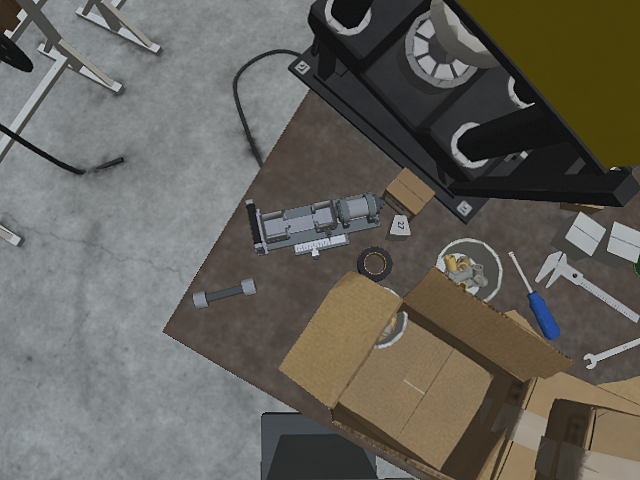

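View pics/side0.png

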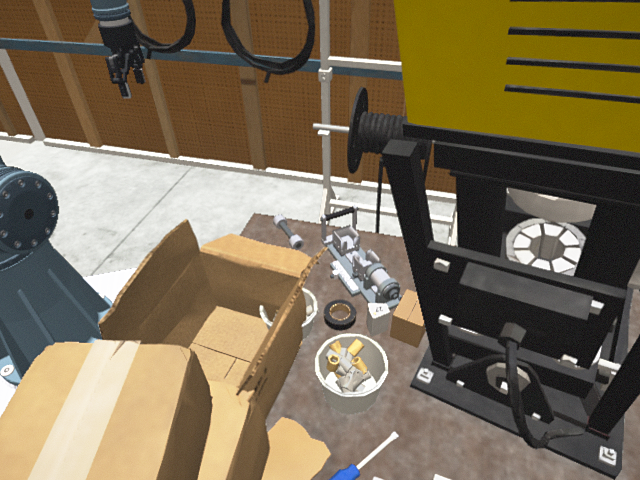

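The top view shows the tester from about (252,228), the handle, to (378,205), the barrel. The rod lies at about (225,292), with the mark near (315,252). I'll enlarge this area to measure it.

```bash
python3 - <<'E'
from h import *
f=pickle.load(open("top0.pkl","rb"));save(f,"top0c.png",(185,175,385,315),4)
f=pickle.load(open("side0.pkl","rb"));save(f,"side0c.png",(260,190,430,310),4.6)
E
```

```text
(no output)
```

View pics/top0c.png

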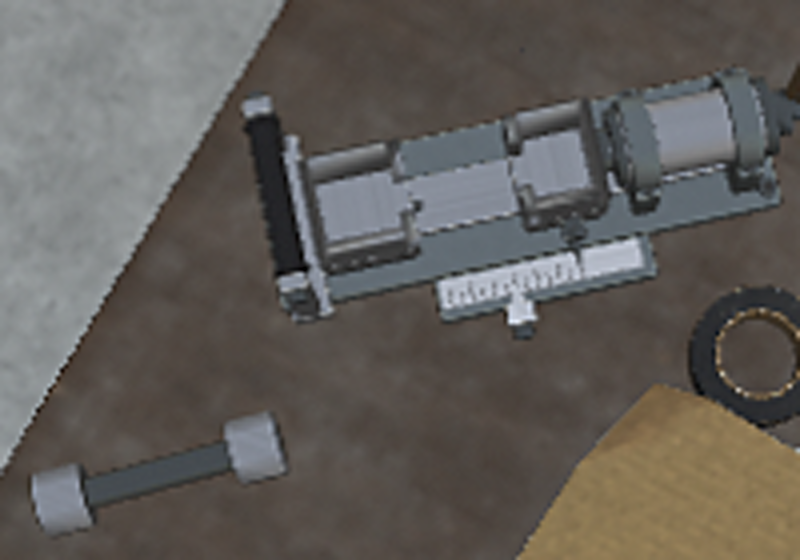

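View pics/side0c.png

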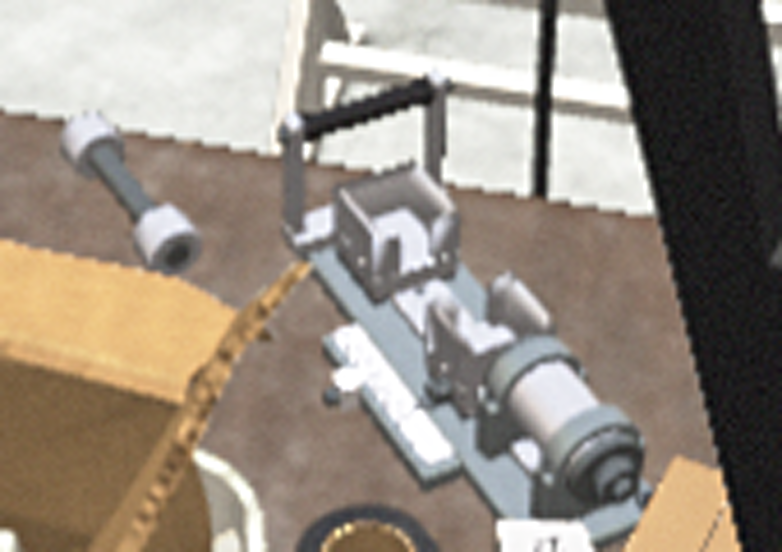

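The crop is clear. The handle bar's black ends are at crop (262,116) and (290,274), and the jaw gap corners at about (398,147), (412,240), (510,122) and (522,213). The pointer is near (575,235), the mark near (520,298), and the ferrule ends near (35,500) and (285,445). Next I'll fit the poses.

```bash
cat > fit.py <<'E'
from h import *
from scipy.optimize import least_squares
T=pickle.load(open("top0.pkl","rb"));S=pickle.load(open("side0.pkl","rb"))
ct=lambda p:((np.array(p,float)+.5)/4-.5)+[185,175]
cs=lambda p:((np.array(p,float)+.5)/4.6-.5)+[260,190]
M=np.array([[-76,31,88],[-76,-31,88],[-21,22.5,57],[-21,-22.5,57],[24,22.5,57],[24,-22.5,57]],float)
PT=ct([[262,116],[290,274],[398,147],[412,240],[510,122],[522,213]])
MS=M[[0,1]]; PS=cs([[432,90],[302,126]])
def W(p,m):
    c,s=np.cos(p[2]),np.sin(p[2]);m=np.atleast_2d(np.asarray(m,float))
    return np.c_[p[0]+c*m[:,0]-s*m[:,1],p[1]+s*m[:,0]+c*m[:,1],m[:,2]]
E
python3 - <<'E'
from fit import *
h=at(T,*ct((276,195)),88);print("handle",h,"rodc",at(T,*ct((160,472)),14))
r=lambda p:np.r_[(proj(T,W(p,M))-PT).ravel(),(proj(S,W(p,MS))-PS).ravel()]
q=least_squares(r,[h[0],h[1]-76,-1.4],loss="soft_l1",x_scale=[10,10,.1]);p=q.x
print("tester",p,np.round(r(p),1).reshape(-1,2).tolist());np.save("p.npy",p)
print("handle",W(p,[-76,0,88]),"tester yaw deg",np.degrees(p[2]))
c,s=np.cos(p[2]),np.sin(p[2])
def loc(X): d=X[:2]-p[:2]; return [c*d[0]+s*d[1],-s*d[0]+c*d[1]]
print("pointer(z17)",[np.round(loc(at(T,*ct(u),17)),1) for u in [(575,235),(580,243)]],"mark",[np.round(loc(at(T,*ct(u),17)),1) for u in [(510,300),(532,297),(515,285)]])
# rod: ferrule centres
a=at(T,*ct((60,499)),14);b=at(T,*ct((256,446)),14);d=b-a
print("rod",(a+b)/2,np.hypot(*d[:2]),"yaw",np.degrees(np.arctan2(d[1],d[0])))
R=[*((a+b)/2)[:2],np.arctan2(d[1],d[0])]
for f,n,cr,k in((T,"ov_t.png",(185,175,385,315),4),(S,"ov_s.png",(260,190,430,310),4.6)):
    im=cv2.cvtColor(f["image"],cv2.COLOR_RGB2BGR)[cr[1]:cr[3],cr[0]:cr[2]];im=cv2.resize(im,None,fx=k,fy=k,interpolation=cv2.INTER_CUBIC)
    def L(P,col=(0,0,255),cl=True):
        cv2.polylines(im,[np.int32(((proj(f,P)-[cr[0],cr[1]])+.5)*k)],cl,col,1)
    for x0,x1 in((-60,-21),(24,62)): L(W(p,[[x0,-22.5,57],[x1,-22.5,57],[x1,22.5,57],[x0,22.5,57]]))
    for x0,x1 in((-55,-33),(33,55)):
        L(W(p,[[x0,-14,32],[x1,-14,32],[x1,14,32],[x0,14,32]]),(0,255,0))
        L(W(R,[[x0,-14,14],[x1,-14,14],[x1,14,14],[x0,14,14]]),(255,255,0))
    L(W(p,[[-76,-31,88],[-76,31,88]]),(0,255,255));L(W(p,[[68,0,68],[153,0,68]]),(0,255,255))
    cv2.imwrite("pics/"+n,im[:420] if 0 else im)
a=cv2.imread("pics/ov_t.png");b=cv2.imread("pics/ov_s.png")
E
```

```text
handle [587.56594089 113.95321433  88.        ] rodc [479.91953531 172.47321159  14.        ]
tester [600.36698373  39.29070983  -1.40028058] [[0.4, 2.1], [-0.6, -1.7], [0.5, -1.9], [1.5, -0.2], [-1.9, -0.2], [-0.2, 2.0], [-1.9, 0.2], [0.5, -0.2]]
handle [[587.47049511 114.18851074  88.        ]] tester yaw deg -80.23016730782606
pointer(z17) [array([ 48.6, -24.6]), array([ 50.1, -28.6])] mark [array([ 14.5, -48.5]), array([ 24.4, -48.9]), array([ 17.9, -42.2])]
rod [479.68930148 173.38155345  14.        ] 89.78125469585461 yaw -75.28220264532865
```

View pics/ov_t.png

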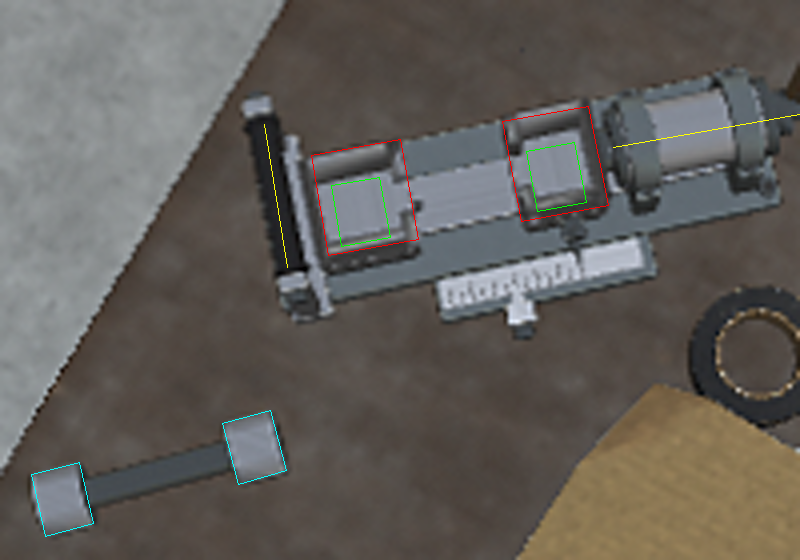

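The overlay shows the rod fits well (cyan). The tester model yaw is a few degrees off: the bed edge runs from (330,298) to (780,200), steeper than my model. I'll refine the yaw from the long edges and check at higher zoom.

```bash
python3 - <<'E'
from fit import *
def yaw(a,b,z):
    d=at(T,*ct(b),z)-at(T,*ct(a),z);return np.degrees(np.arctan2(d[1],d[0])),np.hypot(*d[:2])
for n,a,b,z in(("bed",(332,298),(780,202),10),("scale",(440,320),(655,272),12),("barT",(615,100),(735,70),45),("handle",(290,274),(262,116),88),("jawL",(305,160),(585,100),57),):print(n,yaw(a,b,z))
y=np.radians(-77.8)
h=at(T,*ct((276,195)),88)
p=np.array([h[0]+76*np.cos(y),h[1]+76*np.sin(y),y]);np.save("p.npy",p);print(p)
f=T;cr=(243,192,343,260);k=8
im=cv2.cvtColor(f["image"],cv2.COLOR_RGB2BGR)[cr[1]:cr[3],cr[0]:cr[2]];im=cv2.resize(im,None,fx=k,fy=k,interpolation=cv2.INTER_CUBIC)
def L(P,col=(0,0,255),cl=True):
    cv2.polylines(im,[np.int32(((proj(f,P)-[cr[0],cr[1]])+.5)*k)],cl,col,1)
for x0,x1 in((-60,-21),(24,62)): L(W(p,[[x0,-22.5,57],[x1,-22.5,57],[x1,22.5,57],[x0,22.5,57]]))
L(W(p,[[-76,-31,88],[-76,31,88]]),(0,255,255));L(W(p,[[-60,-9,32],[60,-9,32],[60,9,32],[-60,9,32]]),(0,255,0))
for x in(20,30,40):L(W(p,[[x,-42,17],[x,-46,17]]),(255,0,255))
cv2.imwrite("pics/z.png",im)
E
```

```text
bed (np.float64(-78.27741108131643), np.float64(207.8251190230791))
scale (np.float64(-77.84388473155998), np.float64(99.13613205614324))
barT (np.float64(-76.00250632072367), np.float64(55.16887587654206))
handle (np.float64(10.346845349074444), np.float64(68.61699045794042))
jawL (np.float64(-78.11610339705963), np.float64(124.17339331681622))
[603.62662542  39.66960636  -1.35786616]
```

View pics/z.png

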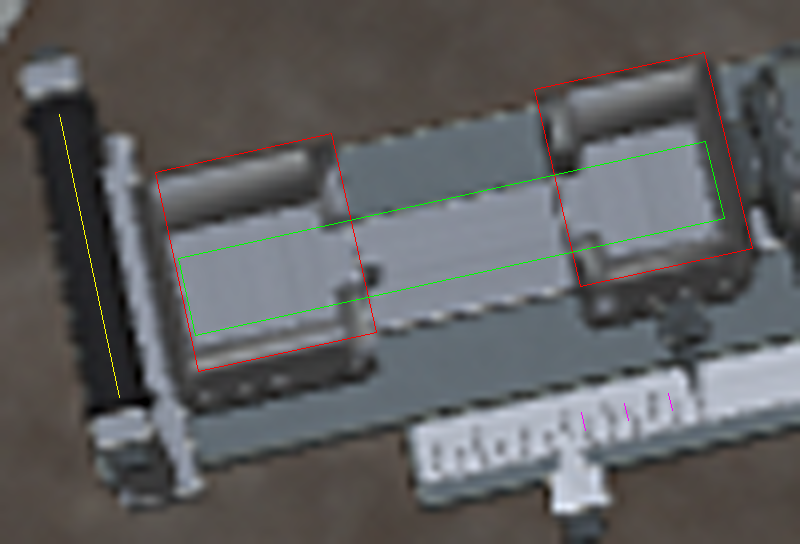

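The high zoom shows the model (red jaw tops, yellow handle) matches within about 1 mm. The pointer line is near (695,400), own x ≈ 45, and the index is near (578,460), own x ≈ 16–22. Next I'll move above the rod.

Call:
arm_command(
  rows=[
    [[15.2,-18.7,-5],-30,6],
    [[15.2,-18.7,-5],-30,6],
    [[15.2,-18.7,-5],-30,6],
    [[15.2,-18.7,-5],-30,6],
    [[30.5,-37.4,-13],-57.6,6],
    [[30.5,-37.4,-13],-57.6,6],
    [[30.5,-37.4,-13],-57.6,6],
    [[30.5,-37.4,-13],-57.6,6],
    [[30.5,-37.4,-13],-57.6,6],
    [[30.5,-37.4,-13],-57.6,6],
    [[30.5,-37.4,-13],-57.6,6],
    [[30.5,-37.4,-13],-57.6,6],
    [[30.5,-37.4,-13],-57.6,6],
    [[30.5,-37.4,-13],-57.6,6],
  ],
  newtons=40,
)

```text
t: 1.5
position: [479.0, 175.1, 101.6]
ee_rot: [1.916, 2.489, 0.0]
ft_force: [0.9, 0.1, 0.0]
grip_width: 60.0
finger_force: 0.0
```

Call:
arm_command(
  rows=[
    [[0.05,-0.15,-4],0,5],
    [[0.05,-0.15,-7],0,5],
    [[0.05,-0.15,-9],0,5],
    [[0.05,-0.15,-9.75],0,5],
    [[0.05,-0.15,-9.75],0,5],
    [[0.05,-0.15,-9.75],0,5],
    [[0.05,-0.15,-9.75],0,5],
  ],
)

```text
t: 2.2
position: [481.4, 172.7, 5.2]
ee_rot: [1.917, 2.487, 0.003]
ft_force: [-0.3, -0.4, -0.1]
grip_width: 50.0
finger_force: 0.0
```

```bash
python3 - <<'E'
from h import *
f=snap("top");pickle.dump(f,open("top1.pkl","rb"));g=snap("side")
a=cv2.resize(f["image"][255:325,175:275],None,fx=5,fy=5,interpolation=2);b=cv2.resize(g["image"][190:260,255:315],None,fx=5,fy=5,interpolation=2)
cv2.imwrite("pics/g1.png",np.hstack([a,b])[:,:,::-1])
E
```

```text
Traceback (most recent call last):
FileNotFoundError: [Errno 2] No such file or directory: 'top1.pkl'
```

Call:
arm_command(
  rows=[
    [[0,0,0],0,0.8],
    [[0,0,0],0,0.8],
    [[0,0,0],0,0.8],
    [[0,0,0],0,0.8],
    [[0,0,0],0,0.8],
    [[0,0,0],0,0.8],
    [[0,0,0],0,0.8],
    [[0,0,0],0,0.8],
  ],
  newtons=60,
)

```text
t: 3.05
position: [480.5, 172.3, 4.3]
ee_rot: [1.919, 2.487, 0.0]
ft_force: [-1.2, -0.9, 5.3]
grip_width: 11.6
finger_force: 58.5
```

```bash
ls -la . | head -20; df -h . | tail -1
```

```text
total 1832
drwxr-xr-x  3 agent agent   4096 Dec  2 02:47 .
drwxr-xr-x 23 root  root    4096 Dec  2 02:45 ..
-rw-r--r--  1 agent agent    603 Dec  2 02:47 fit.py
-rw-r--r--  1 agent agent    820 Dec  2 02:46 h.py
-rw-r--r--  1 agent agent    152 Dec  2 02:47 p.npy
drwxr-xr-x  2 agent agent   4096 Dec  2 02:47 pics
-rw-r--r--  1 agent agent 922114 Dec  2 02:46 side0.pkl
-rw-r--r--  1 agent agent 922114 Dec  2 02:46 top0.pkl
/dev/vda        252G  1.5G   80G   2% /
```

Call:
arm_command(
  rows=[
    [[0,0,2],0,0.8],
    [[0,0,5],0,0.8],
    [[0,0,9],0,0.8],
    [[0,0,12.5],0,0.8],
    [[1.5,-1.6,13],0,0.8],
    [[4,-4.3,13],-1,0.8],
    [[6.5,-7,13],-2,0.8],
    [[9,-9.7,13],-2.5,0.8],
    [[11.2,-12.2,13],-2.5,0.8],
    [[12.34,-13.4,12],-2.5,0.8],
    [[12.34,-13.4,10],-2.5,0.8],
    [[12.34,-13.4,8],-2.5,0.8],
    [[12.34,-13.4,7],-2.5,0.8],
    [[12.34,-13.4,7],-2.5,0.8],
    [[12.34,-13.4,7],-2.5,0.8],
    [[12.34,-13.4,7],-2.5,0.8],
    [[12.34,-13.4,7],-2.5,0.8],
  ],
)

```text
t: 4.75
position: [604.4, 38.4, 75.0]
ee_rot: [1.971, 2.444, 0.002]
ft_force: [0.1, -0.2, -2.7]
grip_width: 11.7
finger_force: 59.3
```

```bash
cat > look.py <<'E'
from h import *
import sys
from fit import W
p=np.load("p.npy")
n=sys.argv[1];z=float(sys.argv[2]); ov=int(sys.argv[3])
A=[]
for f,cr,k in((snap("top"),(243,187,343,260),6),(snap("side"),(315,195,405,290),6)):
    im=f["image"][cr[1]:cr[3],cr[0]:cr[2],::-1].copy();im=cv2.resize(im,None,fx=k,fy=k,interpolation=cv2.INTER_CUBIC)
    def L(P,col):cv2.polylines(im,[np.int32(((proj(f,P)-[cr[0],cr[1]])+.5)*k)],True,col,1)
    if ov:
        for x0,x1 in((-55,-33),(33,55)):L(W(p,[[x0,-14,z],[x1,-14,z],[x1,14,z],[x0,14,z]]),(255,255,0))
        for x0,x1 in((-60,-21),(24,62)): L(W(p,[[x0,-22.5,57],[x1,-22.5,57],[x1,22.5,57],[x0,22.5,57]]),(0,0,255))
    A.append(im)
h=max(a.shape[0] for a in A)
o=np.hstack([cv2.copyMakeBorder(a,0,h-a.shape[0],0,0,cv2.BORDER_CONSTANT) for a in A])
o=cv2.resize(o,None,fx=min(1,800/o.shape[1]),fy=min(1,800/o.shape[1]),interpolation=cv2.INTER_AREA)
cv2.imwrite("pics/"+n+".png",o);print(sense()["position"],sense()["ft_force"],o.shape)
E
python3 look.py hov 85 1
```

```text
[604.16075016  38.36555771  74.66719225] [ 0.53538459 -0.20797141 -2.66720343] (400, 800, 3)
```

View pics/hov.png

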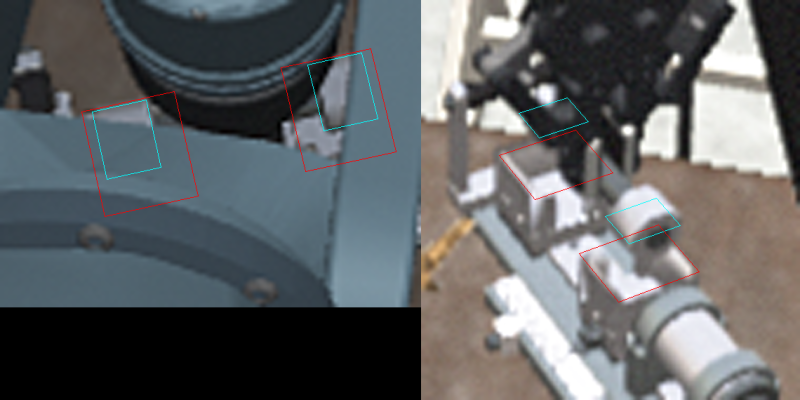

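The side view shows the near ferrule at (645,215), on its predicted outline, and the jaws at theirs. The top view is blocked by the arm. I'll lower slowly and watch the force.

Call:
arm_command(
  rows=[
    [[-0.03,0,-1],0,0.8],
    [[-0.03,0,-1.6],0,0.8],
    [[-0.03,0,-2],0,0.8],
    [[-0.03,0,-2.2],0,0.8],
    [[-0.03,0,-2.4],0,0.8],
    [[-0.03,0,-2.4],0,0.8],
    [[-0.03,0,-2.4],0,0.8],
  ],
)

```text
t: 5.55
position: [603.5, 38.3, 49.9]
ee_rot: [1.973, 2.445, 0.0]
ft_force: [0.2, 0.5, -2.1]
grip_width: 11.6
finger_force: 59.3
```

Call:
arm_command(
  rows=[
    [[0,0,-0.3],0,0.8],
    [[0,0,-0.6],0,0.8],
    [[0,0,-0.8],0,0.8],
    [[0,0,-1.0],0,0.8],
    [[0,0,-1.1],0,0.8],
    [[0,0,-1.2],0,0.8],
    [[0,0,-1.3],0,0.8],
    [[0,0,-1.3],0,0.8],
    [[0,0,-1.3],0,0.8],
  ],
)

```text
t: 6.45
position: [603.4, 38.3, 36.8]
ee_rot: [1.973, 2.445, 0.0]
ft_force: [0.4, -0.1, -1.9]
grip_width: 11.4
finger_force: 59.3
```

Call:
arm_command(
  rows=[
    [[0,0,-0.05],0,0.8],
    [[0,0,-0.1],0,0.8],
    [[0,0,-0.1],0,0.8],
    [[0,0,-0.1],0,0.8],
  ],
)

```text
t: 6.85
position: [603.6, 38.3, 36.4]
ee_rot: [1.972, 2.445, 0.0]
ft_force: [-1.7, 0.9, 5.0]
grip_width: 11.4
finger_force: 59.9
```

Call:
arm_command(
  rows=[
    [[0,0,0],0,2],
    [[0,0,0],0,3],
    [[0,0,0],0,4],
    [[0,0,0],0,4],
    [[0,0,0],0,4],
    [[0,0,3],0,4],
    [[0,0,6],0,4],
    [[0,0,10],0,4],
    [[0,0,12],0,4],
    [[-4,4,12],0,4],
    [[-8,8,12],0,4],
    [[-12,12,12],0,4],
    [[-15,16,12],0,4],
    [[-15,16,12],0,4],
    [[-15,16,12],0,4],
    [[-15,16,12],0,4],
  ],
)

```text
t: 8.45
position: [453.7, 198.4, 156.1]
ee_rot: [1.97, 2.445, 0.001]
ft_force: [0.4, 0.7, 0.0]
grip_width: 40.3
finger_force: 0.0
```

```bash
sleep 1; python3 look.py seated 46 0
```

```text
[454.33054231 197.56729946 155.95519786] [-1.118489    0.08021484 -0.35138549] (400, 800, 3)
```

View pics/seated.png

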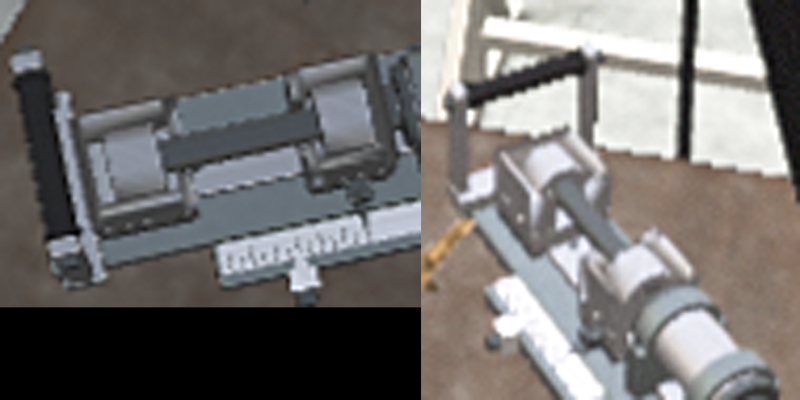

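The rod is seated flat and square with a ferrule in each pocket. I'll go to the handle next and turn the tool by 90°.

Call:
arm_command(
  rows=[
    [[2,-1,0],-8,5],
    [[4,-2,0],-16,5],
    [[5,-3,0],-24,5],
    [[6,-4,0],-32,5],
    [[7,-5,0],-40,5],
    [[8,-5.5,0],-48,5],
    [[9,-6,0],-56,5],
    [[10,-6.5,0],-64,5],
    [[11,-7,0],-72,5],
    [[12,-7.5,0],-80,5],
    [[13,-8,0],-88,5],
    [[13.35,-8.4,0],-90,5],
    [[13.35,-8.4,-1],-90,5],
    [[13.35,-8.4,-2],-90,5],
    [[13.35,-8.4,-2],-90,5],
    [[13.35,-8.4,-2],-90,5],
    [[13.35,-8.4,-2],-90,5],
  ],
)

```text
t: 10.25
position: [586.8, 114.6, 135.9]
ee_rot: [3.124, 0.336, 0.0]
ft_force: [0.8, 0.3, 0.2]
grip_width: 49.9
finger_force: 0.0
```

Call:
arm_command(
  rows=[
    [[0.08,-0.06,-2],0,5],
    [[0.08,-0.06,-4],0,5],
    [[0.08,-0.06,-5.5],0,5],
    [[0.08,-0.06,-6.5],0,5],
    [[0.08,-0.06,-6.7],0,5],
    [[0.08,-0.06,-6.7],0,5],
    [[0.08,-0.06,-6.7],0,3],
    [[0.08,-0.06,-6.7],0,2],
    [[0.08,-0.06,-6.7],0,1.6],
  ],
)

```text
t: 11.15
position: [588.1, 113.7, 69.5]
ee_rot: [3.124, 0.334, 0.002]
ft_force: [0.1, -0.3, 0.4]
grip_width: 16.1
finger_force: 0.0
```

Call:
arm_command(
  rows=[
    [[0,0,0],0,0.7],
    [[0,0,0],0,0.7],
    [[0,0,0],0,0.7],
    [[0,0,0],0,0.7],
    [[0,0,0],0,0.7],
    [[0,0,0],0,0.7],
  ],
  newtons=70,
)

```text
t: 11.75
position: [588.1, 113.7, 69.6]
ee_rot: [3.124, 0.334, 0.002]
ft_force: [-2.3, -0.2, 5.2]
grip_width: 10.5
finger_force: 68.3
```

Call:
arm_command(
  rows=[
    [[-0.04,0.2,0],0,0.7],
    [[-0.08,0.4,0],0,0.7],
    [[-0.13,0.6,0],0,0.7],
    [[-0.17,0.8,0],0,0.7],
    [[-0.21,1.0,0],0,0.7],
    [[-0.25,1.2,0],0,0.7],
    [[-0.3,1.4,0],0,0.7],
    [[-0.34,1.6,0],0,0.7],
    [[-0.38,1.8,0],0,0.7],
    [[-0.42,1.95,0],0,0.7],
    [[-0.42,1.95,0],0,0.7],
    [[-0.42,1.95,0],0,0.7],
  ],
)

```text
t: 12.95
position: [584.4, 131.5, 69.6]
ee_rot: [3.121, 0.333, 0.002]
ft_force: [0.1, -6.9, 4.1]
grip_width: 10.6
finger_force: 68.5
```

```bash
sleep 1; python3 - <<'E'
from h import *
from fit import W
p=np.load("p.npy")
A=[]
for n,cr,k in(("top",(280,225,347,265),6),("side",(325,250,392,300),6)):
    f=snap(n);pickle.dump(f,open(n+"2.pkl","wb"))
    im=cv2.resize(f["image"][cr[1]:cr[3],cr[0]:cr[2],::-1],None,fx=k,fy=k,interpolation=cv2.INTER_CUBIC)
    g=pickle.load(open(n+"0.pkl","rb"));i0=cv2.resize(g["image"][cr[1]:cr[3],cr[0]:cr[2],::-1],None,fx=k,fy=k,interpolation=cv2.INTER_CUBIC)
    for x in(10,20,30,40,50):
        q=np.int32((proj(f,W(p,[[x,-42,17],[x,-47,17]]))-cr[:2]+.5)*k)
        cv2.line(im,q[0].tolist(),q[1].tolist(),(255,0,255),1)
    A.append(np.vstack([im,i0]))
h=max(a.shape[0] for a in A)
o=np.hstack([cv2.copyMakeBorder(a,0,h-a.shape[0],0,0,cv2.BORDER_CONSTANT) for a in A]);o=o[:600,:800]
cv2.imwrite("pics/pull1.png",o)
s=sense();print(s["position"],s["ft_force"],o.shape)
E
```

```text
[584.3571858  131.50077416  69.58339843] [-0.30062962 -5.98117056  4.70667225] (600, 800, 3)
```

View pics/pull1.png

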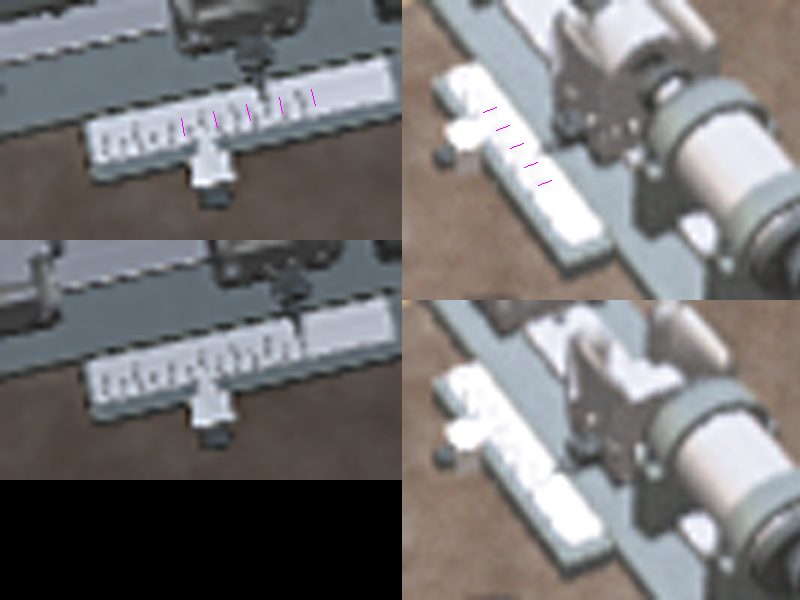

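The pull works. The pointer has moved from about (300,340) to (263,95) in the crop, which is about 11 mm, and the mark is unmoved at (211,160). I'll pull further, then do a contrast-stretched look at the mark and pointer.

Call:
arm_command(
  rows=[
    [[-0.04,0.2,0],0,0.7],
    [[-0.08,0.4,0],0,0.7],
    [[-0.13,0.6,0],0,0.7],
    [[-0.17,0.8,0],0,0.7],
    [[-0.21,1.0,0],0,0.7],
    [[-0.23,1.1,0],0,0.7],
    [[-0.23,1.1,0],0,0.7],
    [[-0.23,1.1,0],0,0.7],
  ],
)

```text
t: 13.85
position: [582.2, 141.7, 69.6]
ee_rot: [3.12, 0.333, 0.002]
ft_force: [-0.5, -10.2, 4.5]
grip_width: 10.6
finger_force: 68.6
```

```bash
sleep 1; python3 - <<'E'
from h import *
from fit import W
p=np.load("p.npy")
A=[]
N=6
for n,cr,k in(("top",(292,232,337,266),9),("side",(327,258,367,292),10)):
    F=[snap(n) for _ in range(N)];f=dict(F[0]);im=np.mean([g["image"].astype(float) for g in F],0)
    f["image"]=im.astype(np.uint8);pickle.dump(f,open(n+"3.pkl","wb"))
    im=im[cr[1]:cr[3],cr[0]:cr[2],::-1]
    im=cv2.resize(im,None,fx=k,fy=k,interpolation=cv2.INTER_CUBIC)
    a=np.clip((im-40)*1.2,0,255); b=np.clip((im-130)*2.05,0,255)
    print(n,np.percentile(im,[5,50,95,99.5]))
    for c in(a,b): 
      for x in(10,20,30):
        q=np.int32((proj(f,W(p,[[x,-42,17],[x,-44,17]]))-cr[:2]+.5)*k)
        cv2.line(c,q[0].tolist(),q[1].tolist(),(255,0,255),1)
    A.append(np.vstack([a,b]))
h=max(a.shape[0] for a in A)
o=np.hstack([cv2.copyMakeBorder(a,0,h-a.shape[0],0,0,cv2.BORDER_CONSTANT) for a in A])
s=min(800/o.shape[1],600/o.shape[0],1);o=cv2.resize(o,None,fx=s,fy=s,interpolation=cv2.INTER_AREA)
cv2.imwrite("pics/pull2.png",o)
s=sense();print(s["position"],s["ft_force"],o.shape)
E
```

```text
top [ 64.29037493  95.87507028 215.91766622 235.83047992]
side [ 83.64675435 143.96321248 255.28273793 260.91004951]
[582.21377537 141.66827982  69.57740312] [  0.07330037 -10.35733401   4.30276749] (600, 710, 3)[ WARN:0@8.794] global loadsave.cpp:1063 imwrite_ Unsupported depth image for selected encoder is fallbacked to CV_8U.
```

View pics/pull2.png

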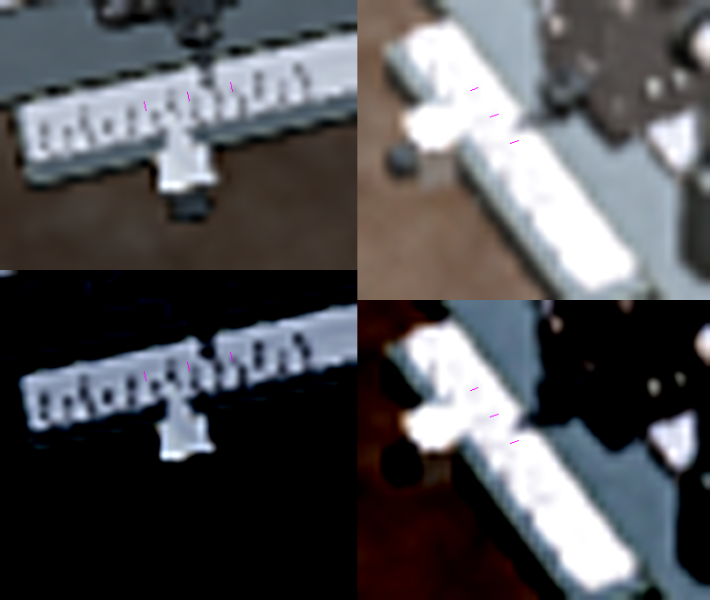

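The stretched view shows a tapered index. Its body is centred near (187,455) and its tip is near (178,400). The pointer tip is near (208,350), still about 9 mm short. I'll measure this with brightness profiles along the scale.

```bash
cat > prof.py <<'E'
from h import *
from fit import W
import sys
p=np.load("p.npy")
def prof(f,y,x):
    g=cv2.cvtColor(f["image"],cv2.COLOR_RGB2GRAY).astype(np.float32)
    q=proj(f,W(p,np.c_[x,0*x+y,0*x+17])).astype(np.float32)
    return cv2.remap(g,q[None,:,0],q[None,:,1],cv2.INTER_CUBIC)[0]
def show(f):
    x=np.arange(0,52,2.)
    print("   y",x.astype(int).tolist())
    for y in(-32,-34,-36,-38,-40,-42,-44,-46,-48,-50,-52,-54):print(y,prof(f,y,x).astype(int).tolist())
E
python3 - <<'E'
from prof import *
print("rest");show(pickle.load(open("top0.pkl","rb")));print("now");show(pickle.load(open("top3.pkl","rb")))
E
```

```text
rest
   y [0, 2, 4, 6, 8, 10, 12, 14, 16, 18, 20, 22, 24, 26, 28, 30, 32, 34, 36, 38, 40, 42, 44, 46, 48, 50]
-32 [107, 106, 109, 110, 108, 106, 105, 107, 107, 105, 107, 107, 108, 104, 104, 105, 107, 104, 104, 105, 113, 87, 47, 51, 36, 50]
-34 [88, 101, 99, 80, 89, 105, 101, 86, 85, 102, 103, 84, 82, 98, 101, 91, 79, 100, 106, 94, 84, 96, 60, 72, 76, 94]
-36 [72, 75, 90, 89, 85, 66, 96, 106, 73, 72, 94, 113, 70, 58, 96, 114, 70, 69, 76, 117, 83, 70, 51, 47, 74, 75]
-38 [178, 193, 186, 179, 186, 201, 189, 181, 179, 191, 191, 185, 172, 194, 194, 185, 177, 186, 195, 186, 174, 197, 158, 55, 132, 183]
-40 [188, 187, 186, 189, 191, 186, 185, 191, 179, 186, 187, 188, 191, 182, 188, 187, 190, 192, 187, 193, 193, 193, 206, 78, 152, 196]
-42 [185, 185, 185, 173, 175, 181, 183, 188, 155, 176, 184, 186, 174, 151, 181, 185, 184, 191, 131, 168, 183, 187, 178, 98, 157, 187]
-44 [172, 174, 196, 137, 166, 188, 181, 182, 129, 186, 177, 167, 186, 140, 172, 161, 185, 191, 140, 185, 182, 175, 183, 147, 171, 186]
-46 [134, 165, 197, 156, 186, 185, 136, 188, 165, 183, 163, 174, 197, 147, 178, 187, 149, 178
[... 1565 characters left out ...]
1, 192, 196, 160, 191, 203]
-46 [148, 182, 216, 172, 204, 203, 151, 207, 181, 201, 178, 192, 218, 162, 196, 205, 163, 195, 155, 210, 191, 188, 217, 151, 188, 206]
-48 [210, 203, 207, 155, 222, 216, 181, 215, 206, 213, 162, 195, 222, 167, 219, 192, 163, 216, 202, 218, 159, 200, 225, 175, 209, 218]
-50 [152, 140, 153, 163, 155, 145, 121, 184, 209, 174, 153, 124, 163, 140, 174, 145, 156, 165, 159, 150, 158, 159, 169, 139, 166, 168]
-52 [113, 107, 110, 113, 110, 95, 116, 201, 212, 174, 97, 100, 115, 112, 109, 113, 118, 112, 107, 110, 114, 113, 108, 110, 115, 113]
-54 [128, 130, 109, 105, 123, 150, 188, 207, 209, 187, 151, 111, 119, 130, 122, 111, 117, 134, 125, 110, 113, 130, 128, 113, 113, 130]
```

Call:
arm_command(
  rows=[
    [[-0.04,0.2,0],0,0.7],
    [[-0.08,0.4,0],0,0.7],
    [[-0.13,0.6,0],0,0.7],
    [[-0.17,0.8,0],0,0.7],
    [[-0.2,0.9,0],0,0.7],
    [[-0.21,0.98,0],0,0.7],
    [[-0.21,0.98,0],0,0.7],
    [[-0.21,0.98,0],0,0.7],
    [[-0.21,0.98,0],0,0.7],
  ],
)

```text
t: 15.35
position: [580.3, 150.7, 69.6]
ee_rot: [3.119, 0.333, 0.002]
ft_force: [-0.3, -12.9, 4.5]
grip_width: 10.5
finger_force: 68.6
```

```bash
sleep 1; python3 - <<'E'
from prof import *
f=snap("top");f0=pickle.load(open("top3.pkl","rb"))
x=np.arange(8,30,1.);print(x.astype(int).tolist())
for y in(-38,-40,-41,-42,-52):print(y,prof(f,y,x).astype(int).tolist())
for y in(-38,-40,-42):
    a=prof(f,y,np.arange(8,22,.25))
    b=prof(f0,y,np.arange(8,22,.25));d=np.clip(b-a-15,0,None);print("centroid",(d*np.arange(8,22,.25)).sum()/d.sum())
s=sense();print(s["position"],s["ft_force"],s["finger_force"],s["t"])
E
```

```text
[8, 9, 10, 11, 12, 13, 14, 15, 16, 17, 18, 19, 20, 21, 22, 23, 24, 25, 26, 27, 28, 29]
-38 [206, 217, 223, 218, 216, 207, 167, 129, 104, 116, 169, 213, 216, 212, 205, 197, 189, 197, 216, 221, 215, 210]
-40 [211, 209, 207, 206, 218, 210, 163, 124, 117, 141, 186, 211, 209, 210, 209, 213, 211, 203, 202, 207, 208, 207]
-41 [202, 202, 202, 203, 210, 200, 161, 123, 114, 143, 189, 208, 206, 207, 206, 209, 199, 180, 182, 199, 206, 205]
-42 [194, 200, 201, 203, 205, 206, 194, 167, 153, 169, 198, 207, 205, 203, 206, 210, 193, 169, 168, 187, 201, 205]
-52 [112, 102, 94, 95, 117, 162, 203, 209, 214, 216, 176, 128, 98, 97, 102, 112, 116, 115, 114, 111, 110, 112]
centroid 16.16499553752694
centroid 15.656262440384195
centroid 15.336934659969296
[580.30766277 150.69085751  69.58421991] [ -1.14745457 -13.50326904   4.84080869] 68.61205458641052 15.4
```

```bash
python3 -c "
from station import *
print(close_job())"
```

```text
the job is handed in; nothing more can be done
None
```

The rod lies seated in both jaws, and I handed the job in at 15.4 s with the gripper still holding the handle under about 13 N. The pointer stood level with the set mark to within about 0.5 mm by camera, and the mark and bystanders were not touched.

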